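Open the garlic keeper, shut the onion keeper

TASK

I need the garlic: slide the clear guard door of the keeper box that holds the garlic fully open, as far as it goes. The guard door of the other box, the one with the onion, was left standing open: slide it fully shut.

Things in the scene. Friction and masses are not known exactly. Their poses are not given: they have to be found in the camera images.
- garlic_guard (a joint): sliding clear guard door of the keeper box that holds the garlic bulb: 0 = shut (it covers the front of the bay), 0.110 m = fully open (end stop). It starts shut or nearly so. It grows as the door slides along the +y axis of point garlic_grip (to the left, seen from the robot). About 1.5 N of friction, no spring; it stays where it is left.
- garlic_grip (a point): centre of the upright black grip (22 x 24 y 50 mm high) on top of the garlic box's guard door; moves with the door. Axes as the door: y along the track, z up. The box behind it (centre 79 mm toward +x) is fixed, light wood with a clear roof, 260 mm wide along y; its top is 140 mm above the table, 32 mm below this point. A thin neck joins grip and door.
- onion_guard (a joint): sliding guard door of the other, equal keeper box, which holds the brown onion: 0 = shut (end stop), 0.110 m = fully open. It starts open (70 mm or more). Same direction and friction as the garlic one, along y of point onion_grip.
- onion_grip (a point): centre of the upright black grip on the onion box's guard door, same sizes and axes as garlic_grip. Which box stands left and which right varies.

How it is judged:
By the outcome, as a careful person would: the job done as asked, in the order asked, and still so for the second after the job is handed in, with the robot touching nothing.
It also fails if it takes over 40 s, if anything falls off the work surface, if the arm or the gripper's body presses on something with over 40 N, if the wrist force passes 120 N, or if a joint passes its speed limit or range.

ROBOT

A 7-joint arm with a two-finger parallel gripper is mounted at the origin on a cart in front of the work surface, level with it; the furniture and walls round the work are solid. World frame = base frame: x ahead of the robot, y to its left, z up, the work surface at z = 0. Lengths are in m, angles in rad, forces in N, time in s.
With the tool pointing down it reaches from about 0.4 to 0.925 m from the base axis. Payload 5.6 kg.
Tool frame: the origin (TCP) lies at the very end of the fingers, on their centre line; the grasp point (between the pads) lies 19 mm behind it; z points along the fingers, y is the direction in which the jaws open and shut (so a half turn about z gives the same grasp; the last joint's range is limited). The gripper opens to 85 mm and grips with 20 to 120 N. Pads are 22 mm wide; open, the fingers measure 114 mm over their backs; the gripper's body (76 mm by 85 mm) begins 54 mm behind the grasp point. The pads swing forward as they close: fully open they stand 13 mm farther back than shut.
Start: joints at [-1.387, 0.468, -0.012, 1.603, 0.006, 1.071, -0.056], TCP at [0.146, 0.633, 0.231] pointing down, gripper open.
Joint ranges: [-2.53, 2.53], [-0.31, 2.02], [-1.57, 1.55], [0.28, 2.44], [-1.29, 4.43], [0.15, 1.84], [-2.92, 2.92]. Speed limits (rad/s): [2.57, 2.57, 3.14, 3.14, 3.14, 3.14, 3.14].

INTERFACE

Orientations are given as a 3x3 rotation matrix whose columns are the frame's x, y, z axes.
In Python, from plant import * gives the robot as it stands. The module is installed in compiled form; this text tells all that it offers.
- The arm moves only by the shell command python3 -m handwheel 'ROWS' [FORCE]. ROWS is text: rows parted by semicolons, each of 7 numbers parted by spaces: the shift along the tool's x, y, z in cm, then the turn, a rotation vector about the tool's x, y, z in degrees, then the opening, from -1 (shut) to 1 (fully open). In form: dx dy dz rx ry rz claw; .... A call has 1 to 5 rows; each row shifts and turns the commanded pose from where the row before left it, along the tool's axes as they then stand; what a row does not reach is not made up. A row lasts 1/10 s, in which the tool goes at most 50 mm and 8.59 degrees, less where a joint would pass 70% of its speed; a pose out of reach is approached as far as the arm can. A call with a gripper value outside its range is refused whole. The fingers move at their own pace and stop on an object; FORCE is the grip in N (left out, the last holds). Time passes only in rows, so rows that do not move let the fingers close. It gives the time, the measured TCP pose, the force and the opening at its end, in the units of the state.
- state(): the state, without advancing time (a new reading comes with each control period).
- read_camera(name): name is "scene" or "top"; returns the picture (420x560x3 uint8, red, green, blue); there is no depth.
- camera_params(name): a dict with "fx", "fy", "cx", "cy" (pixels), "world_to_cam" (4x4, takes a point from world to camera coordinates). Camera axes: x right, y down, z forward; pixel columns grow to the right and rows downward; lengths in m; the calibration is good to about 2 mm. A picture is of the moment at which its call begins. camera_params takes no time and is no camera call.
- hand_in(): hands the job in, once; it reports no verdict.
Trained networks look in the newest picture that a camera, given by its name, has taken for a name from the list of things; names that differ only in an ending like _2 or _b are one class to them, and where a whole thing is asked for, a point or a joint stands for the part that bears it (a point fixed in the world has none). Each returns a list of dicts, best first, with "score" (0 to 1); they miss things now and then, are a little off and sometimes report something else, mostly with a low value. They report only what shows in the picture. A call takes as long as a camera call.
- masks_of(name, camera): "pixels" (420x560 bool, what is visible of it) and "bbox" ([centre column, centre row, width, height] in pixels, round what is visible of it).
The state is a dict: "clock": time; "joint_pos": joint angles; "qvel": joint speeds; "effort": joint torques, N m; "tool_pos": TCP position; "tool_rot": TCP orientation; "contact_force": force on the tool from outside, world axes, zero at the start; "torque": the same for the moment, N m; "gripper_width": finger opening in m.
Only numpy, scipy, OpenCV 4.12 (cv2) and the standard library are available. Lean on these libraries where they do the work, as an engineer would, in place of code of your own. Each camera call takes 0.05 s, during which the arm holds its last target.

## Working session

There is one attempt and no reset: what is moved stays moved. The work goes in short steps, Python scripts to look and compute and a shell command to move; the robot and the scene stay as the last step left them, time stands still between calls to the robot, and variables do not carry over. Pictures are saved under pics/ and viewed, and the job is handed in when it is done.

```bash
mkdir -p pics; python3 - <<'E'
from plant import *
import cv2,numpy as np
for c in ("scene","top"):
    im=read_camera(c); cv2.imwrite(f"pics/{c}0.png",im[:,:,::-1])
    p=camera_params(c); print(c,p["fx"],p["cx"],p["cy"],np.round(p["world_to_cam"],3).tolist())
    for n in ("garlic_grip","onion_grip"):
        for m in masks_of(n,c)[:3]: print(n,round(m["score"],2),np.round(m["bbox"],1))
s=state(); print(s["clock"],s["tool_pos"],np.round(s["tool_rot"],3).tolist(),s["gripper_width"],s["contact_force"])
E
```

```text
scene 511.31739432255495 277.9183602470322 207.3007967584383 [[0.895, -0.446, 0.024, -0.422], [-0.263, -0.569, -0.779, 0.266], [0.361, 0.691, -0.626, 0.961], [0.0, 0.0, 0.0, 1.0]]
garlic_grip 0.7 [244.3 176.4  15.   78.9]
onion_grip 0.87 [291.7 271.8  40.8  94. ]
top 435.63137629194426 282.8167613155733 217.21607655385822 [[0.015, -0.998, -0.056, 0.061], [-0.996, -0.01, -0.091, 0.5], [0.09, 0.057, -0.994, 0.946], [0.0, 0.0, 0.0, 1.0]]
garlic_grip 0.75 [190.9 212.3  61.2  17.5]
onion_grip 0.6 [358.1 238.2  64.5  16.6]
0.3 [0.14616697 0.63318774 0.23096643] [[-0.974, 0.225, -0.0], [0.225, 0.974, -0.001], [-0.0, -0.001, -1.0]] 0.08545721442456031 [-0.43968137 -0.12815288 -0.85215993]
```

View pics/scene0.png

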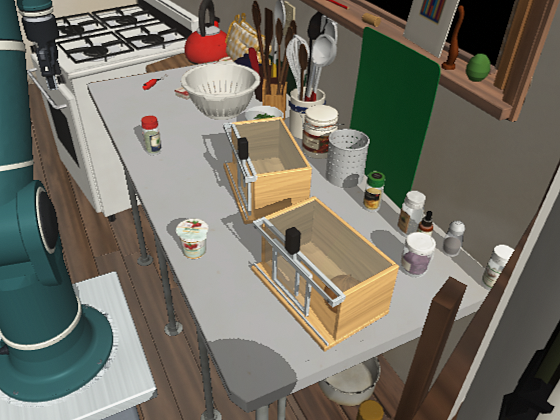

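View pics/top0.png

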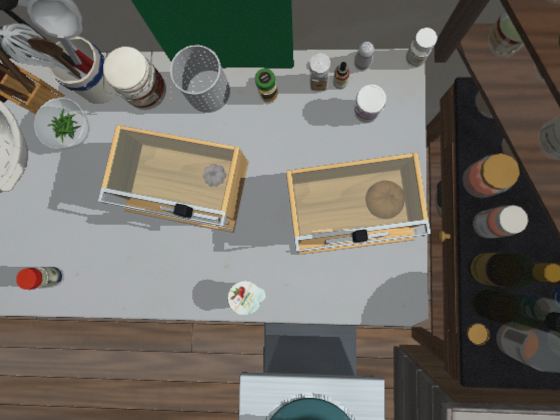

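```bash
python3 - <<'E'
import cv2,numpy as np
t=cv2.imread("pics/top0.png"); s=cv2.imread("pics/scene0.png")
a=cv2.resize(t[110:270,90:250],(400,400),interpolation=2); b=cv2.resize(t[130:290,280:440],(400,400),interpolation=2)
cv2.imwrite("pics/z1.png",np.hstack([a,b]))
a=cv2.resize(s[110:230,210:330],(400,400),interpolation=2); b=cv2.resize(s[195:355,245:405],(400,400),interpolation=2)
cv2.imwrite("pics/z2.png",np.hstack([a,b]))
E
```

```text
(no output)
```

View pics/z1.png

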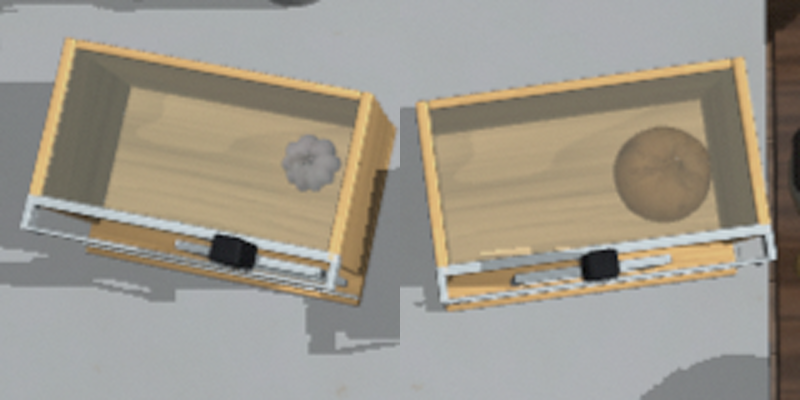

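View pics/z2.png

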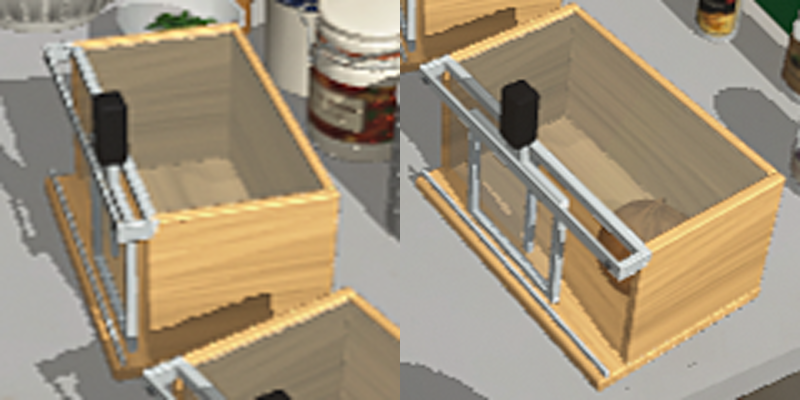

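```bash
cat > h.py <<'E'
import cv2,numpy as np
from scipy.optimize import least_squares
from plant import *
def proj(c,P):
    p=camera_params(c);W=np.array(p["world_to_cam"]);q=np.atleast_2d(P)@W[:3,:3].T+W[:3,3]
    return np.c_[p["fx"]*q[:,0]/q[:,2]+p["cx"],p["fy"]*q[:,1]/q[:,2]+p["cy"]]
def onz(c,uv,z):
    p=camera_params(c);W=np.array(p["world_to_cam"]);R=W[:3,:3];o=-R.T@W[:3,3]
    d=R.T@np.array([(uv[0]-p["cx"])/p["fx"],(uv[1]-p["cy"])/p["fy"],1]);return o+d*(z-o[2])/d[2]
def blob(im,x0,x1,y0,y1,thr=60):
    m=np.zeros(im.shape[:2],np.uint8);m[y0:y1,x0:x1]=(im[y0:y1,x0:x1].max(2)<thr)
    n,l,st,ce=cv2.connectedComponentsWithStats(m);k=1+np.argmax(st[1:,4]);return ce[k],st[k]
def hullc(c,ctr,yaw):
    R=np.array([[np.cos(yaw),-np.sin(yaw),0],[np.sin(yaw),np.cos(yaw),0],[0,0,1]])
    C=np.array([[i*.011,j*.012,k*.025] for i in(-1,1) for j in(-1,1) for k in(-1,1)])@R.T+ctr
    h=cv2.convexHull(proj(c,C).astype(np.float32))[:,0]
    m=cv2.moments(h);return np.array([m["m10"]/m["m00"],m["m01"]/m["m00"]]),h.min(0),h.max(0)
def fit(obs,yaw,z=None):
    f=lambda p:np.concatenate([hullc(c,np.array([p[0],p[1],p[2]]),yaw)[0]-o for c,o in obs.items()])
    r=least_squares(f,[.5,0,.172],x_scale=.01);return r.x,r.fun
E
python3 - <<'E'
from h import *
T=cv2.imread("pics/top0.png");S=cv2.imread("pics/scene0.png")
D={"garlic":((98.8,201.2),(224,226),(170,200,200,222),(230,255,133,165)),"onion":((297.2,251.2),(428.8,234),(345,375,225,248),(280,305,222,258))}
for n,(a,b,t,s) in D.items():
    A,B=onz("top",a,.143),onz("top",b,.143);v=A-B;yaw=np.arctan2(-v[0],v[1])
    o={"top":blob(T,*t)[0],"scene":blob(S,*s)[0]}
    print(n,"rail",A,B,np.linalg.norm(v),"yaw deg",np.degrees(yaw),blob(T,*t)[1],blob(S,*s)[1],o)
    x,r=fit(o,yaw);print("  ctr",x.round(4),r.round(2),[np.round(hullc(c,x,yaw)[1:],1).tolist() for c in o])
    print("  1cam", onz("top",o["top"],.18),onz("scene",o["scene"],.172), "dist along rail from left end",(A-x)@v/np.linalg.norm(v))
E
```

```text
garlic rail [0.51702441 0.43052167 0.143     ] [0.4699044  0.17551374 0.143     ] 0.259324776161227 yaw deg -10.46895348752859 [173 204  20  14 188] [238 138  10  22 203] {'top': array([182.7606383 , 210.40957447]), 'scene': array([242.51724138, 148.18226601])}
  ctr [0.4956 0.2464 0.1758] [ 1.15  0.3  -0.61 -1.18] [[[172.89999389648438, 202.5], [194.89999389648438, 218.89999389648438]], [[235.89999389648438, 134.6999969482422], [247.8000030517578, 159.39999389648438]]]
  1cam [0.49610423 0.24802364 0.18      ] [0.49745497 0.24704467 0.172     ] dist along rail from left end 0.184982021998162
onion rail [0.42257761 0.03116829 0.143     ] [ 0.45890228 -0.21981837  0.143     ] 0.25360163433771926 yaw deg 8.235092828883937 [352 230  15  12 152] [285 227  16  28 341] {'top': array([359.32894737, 235.59868421]), 'scene': array([292.17888563, 240.23753666])}
  ctr [ 0.4536 -0.0852  0.1707] [ 0.45 -0.58 -0.54  0.18] [[[350.8999938964844, 227.60000610351562], [368.70001220703125, 242.39999389648438]], [[282.70001220703125, 224.89999389648438], [300.79998779296875, 256.20001220703125]]]
  1cam [ 0.45238559 -0.08378903  0.18      ] [ 0.45432309 -0.08601546  0.172     ] dist along rail from left end 0.11963777640807026
```

Garlic is in the left box with its door shut. The onion is in the right box with its door open. The measured grip heights (0.176 and 0.171) agree with the expected 0.172. I'll move above the garlic grip first.

```bash
python3 -m handwheel '0 0 -1 0 0 -2.5 1; -3.77 -2.87 0 0 0 0 1; -3.77 -2.87 0 0 0 0 1; -3.77 -2.87 0 0 0 0 1; -3.77 -2.87 0 0 0 0 1' 20
```

```text
clock: 0.8
tool_pos: [0.2746, 0.4915, 0.2414]
tool_rot: [[-0.983, 0.182, 0.0], [0.182, 0.983, 0.0], [-0.0, 0.0, -1.0]]
contact_force: [0.5, 0.6, 1.0]
gripper_width: 0.0853
```

```bash
python3 -m handwheel '-3.77 -2.87 0 0 0 0 1; -3.77 -2.87 0 0 0 0 1; -3.77 -2.87 0 0 0 0 1; -3.77 -2.87 0 0 0 0 1; 0 0 0 0 0 0 1'
```

```text
clock: 1.3
tool_pos: [0.4061, 0.3464, 0.2417]
tool_rot: [[-0.981, 0.193, 0.003], [0.193, 0.981, -0.002], [-0.003, -0.002, -1.0]]
contact_force: [-0.5, -0.2, -0.1]
gripper_width: 0.0852
```

```bash
python3 -m handwheel '-3.6 -2.67 0 0 0 0 1; -3.6 -2.67 0 0 0 0 1; -3.6 -2.67 0 0 0 -0.6 1; 0 0 0 0 0 0 1; 0 0 0 0 0 0 1'; python3 - <<'E'
from h import *
for c in("top","scene"):
    im=read_camera(c)[:,:,::-1].copy()
    cv2.imwrite(f"pics/{c}1.png",im)
a=cv2.resize(cv2.imread("pics/scene1.png")[80:230,170:330],(400,375),interpolation=2);b=cv2.resize(cv2.imread("pics/top1.png")[110:260,100:260],(400,375),interpolation=2)
cv2.imwrite("pics/m1.png",np.hstack([a,b]))
print(state()["tool_pos"],state()["tool_rot"])
E
```

```text
clock: 1.8
tool_pos: [0.4928, 0.2536, 0.2412]
tool_rot: [[-0.985, 0.174, -0.0], [0.174, 0.985, 0.0], [0.0, 0.0, -1.0]]
contact_force: [0.1, 0.6, 0.3]
gripper_width: 0.0854
[0.49155026 0.25552246 0.24114894] [[-9.85427568e-01  1.70094177e-01 -6.92781419e-04]
 [ 1.70093856e-01  9.85427740e-01  4.98788385e-04]
 [ 7.67527028e-04  3.73681962e-04 -9.99999636e-01]]
```

View pics/m1.png

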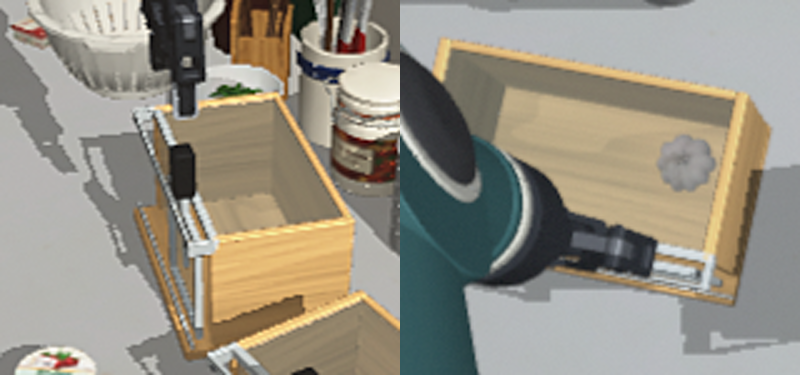

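```bash
python3 -m handwheel '-0.6 -0.8 0 0 0 0.6 1; 0 0 2 0 0 0 1; 0 0 2 0 0 0 1; 0 0 2 0 0 0 1; 0 0 2 0 0 0 1'
```

```text
clock: 2.4
tool_pos: [0.4967, 0.2458, 0.1607]
tool_rot: [[-0.983, 0.181, 0.0], [0.181, 0.983, 0.0], [-0.0, 0.0, -1.0]]
contact_force: [0.2, 0.5, -0.5]
gripper_width: 0.0851
```

```bash
python3 -m handwheel '0 0 0 0 0 0 1; 0 0 0 0 0 0 0; 0 0 0 0 0 0 -0.3;0 0 0 0 0 0 -0.5;0 0 0 0 0 0 -0.7' 20
```

```text
clock: 2.9
tool_pos: [0.4975, 0.2458, 0.1623]
tool_rot: [[-0.983, 0.182, 0.002], [0.182, 0.983, 0.001], [-0.001, 0.002, -1.0]]
contact_force: [0.7, 3.1, 1.0]
gripper_width: 0.0281
```

```bash
python3 -m handwheel '0 0 0 0 0 0 -1;0 0 0 0 0 0 -1' 20; python3 - <<'E'
from h import *
for c in("top","scene"):
    im=read_camera(c)[:,:,::-1].copy()
    cv2.imwrite(f"pics/{c}2.png",im)
a=cv2.resize(cv2.imread("pics/scene2.png")[80:230,170:330],(400,375),interpolation=2);b=cv2.resize(cv2.imread("pics/top2.png")[110:260,100:260],(400,375),interpolation=2)
cv2.imwrite("pics/m2.png",np.hstack([a,b]))
E
```

```text
clock: 3.1
tool_pos: [0.4976, 0.2459, 0.1623]
tool_rot: [[-0.983, 0.182, 0.002], [0.182, 0.983, 0.001], [-0.001, 0.002, -1.0]]
contact_force: [0.2, 1.3, 6.1]
gripper_width: 0.0235
```

View pics/m2.png

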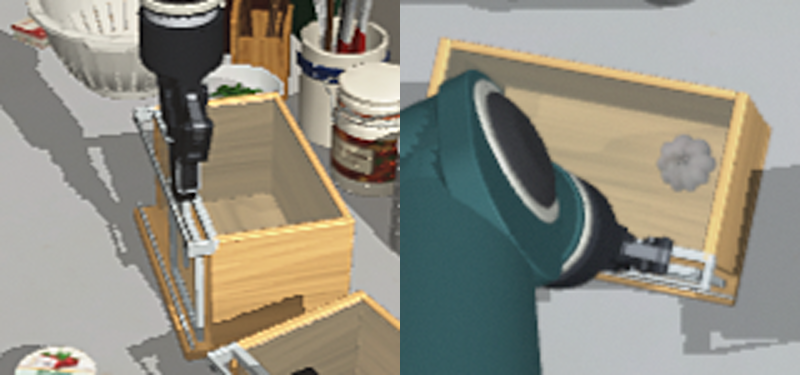

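Gripped at a width of 23.5 mm, which matches the 24 mm grip. In the picture the fingers enclose the grip at about (243,150) in the scene view. Next I slide along +y.

```bash
python3 -m handwheel '0 1 0 0 0 0 -1;0 2 0 0 0 0 -1;0 2 0 0 0 0 -1;0 2 0 0 0 0 -1;0 2 0 0 0 0 -1'
```

```text
clock: 3.7
tool_pos: [0.5137, 0.3342, 0.1623]
tool_rot: [[-0.983, 0.182, 0.0], [0.182, 0.983, 0.0], [-0.0, 0.0, -1.0]]
contact_force: [-2.0, -0.9, 7.2]
gripper_width: 0.0237
```

```bash
python3 -m handwheel '0 0.5 0 0 0 0 -1;0 0.5 0 0 0 0 -1;0 0 0 0 0 0 -1'
```

```text
clock: 4.0
tool_pos: [0.5156, 0.3447, 0.1623]
tool_rot: [[-0.983, 0.182, 0.001], [0.182, 0.983, 0.002], [-0.001, 0.002, -1.0]]
contact_force: [-0.7, 1.6, 5.6]
gripper_width: 0.0236
```

```bash
python3 -m handwheel '0 0.4 0 0 0 0 -1;0 0.3 0 0 0 0 -1;0 0 0 0 0 0 -1'
```

```text
clock: 4.3
tool_pos: [0.5168, 0.3508, 0.1623]
tool_rot: [[-0.983, 0.182, 0.001], [0.182, 0.983, 0.001], [-0.001, 0.001, -1.0]]
contact_force: [-1.4, 0.2, 6.0]
gripper_width: 0.0239
```

```bash
python3 -m handwheel '0 0.3 0 0 0 0 -1;0 0 0 0 0 0 -1'
```

```text
clock: 4.5
tool_pos: [0.5167, 0.3508, 0.1623]
tool_rot: [[-0.983, 0.183, -0.002], [0.183, 0.983, -0.003], [0.001, -0.004, -1.0]]
contact_force: [-5.9, -7.3, 11.1]
gripper_width: 0.024
```

```bash
python3 -m handwheel '0 0.3 0 0 0 0 -1;0 0 0 0 0 0 -1'
```

```text
clock: 4.7
tool_pos: [0.5167, 0.3508, 0.1622]
tool_rot: [[-0.983, 0.185, -0.005], [0.185, 0.983, -0.008], [0.003, -0.009, -1.0]]
contact_force: [-10.1, -14.1, 15.9]
gripper_width: 0.0233
```

The end stop is reached: no movement over two pushes while the force rises. I relax part of the wind-up, then open and go up.

```bash
python3 -m handwheel '0 -0.3 0 0 0 0 -1;0 0 0 0 0 0 0.3;0 0 0 0 0 0 1;0 0 0 0 0 0 1;0 0 0 0 0 0 1'; python3 -m handwheel '0 0 -3 0 0 0 1;0 0 -3 0 0 0 1;0 0 -2 0 0 0 1;0 0 0 0 0 0 1'
```

```text
clock: 5.2
tool_pos: [0.5169, 0.3536, 0.1609]
tool_rot: [[-0.983, 0.182, -0.0], [0.182, 0.983, -0.0], [0.0, -0.0, -1.0]]
contact_force: [1.0, -0.4, -0.9]
gripper_width: 0.0803
clock: 5.6
tool_pos: [0.5187, 0.3546, 0.2446]
tool_rot: [[-0.983, 0.182, 0.005], [0.182, 0.983, 0.004], [-0.004, 0.005, -1.0]]
contact_force: [-0.2, 0.0, -1.0]
gripper_width: 0.0853
```

```bash
python3 -m handwheel '-0.2 -4.4 0 0 0 0 1;-0.2 -4.4 0 0 0 0 1;-0.2 -4.4 0 0 0 0 1;-0.2 -4.4 0 0 0 0 1;-0.2 -4.4 0 0 0 0 1'; python3 -m handwheel '-0.2 -4.4 0 0 0 0 1;-0.2 -4.4 0 0 0 0 1;-0.2 -4.4 0 0 0 0 1;-0.2 -4.4 0 0 0 0 1;0 0 0 0 0 -6.2 1'; python3 -m handwheel '0 0 0 0 0 -6.2 1;0 0 0 0 0 -6.3 1;0 0 0 0 0 0 1'
```

```text
clock: 6.1
tool_pos: [0.4858, 0.1336, 0.2402]
tool_rot: [[-0.983, 0.182, -0.001], [0.182, 0.983, -0.001], [0.001, -0.001, -1.0]]
contact_force: [1.2, -0.6, -0.9]
gripper_width: 0.0852
clock: 6.6
tool_pos: [0.461, -0.0452, 0.2406]
tool_rot: [[-0.997, 0.082, -0.001], [0.082, 0.997, -0.002], [0.001, -0.002, -1.0]]
contact_force: [-0.1, 1.1, -0.9]
gripper_width: 0.0851
clock: 6.9
tool_pos: [0.4621, -0.0392, 0.2404]
tool_rot: [[-0.99, -0.143, -0.001], [-0.143, 0.99, -0.0], [0.001, 0.0, -1.0]]
contact_force: [-0.5, -1.2, 0.2]
gripper_width: 0.0853
```

```bash
python3 - <<'E'
from h import *
for c in("top","scene"): cv2.imwrite(f"pics/{c}3.png",read_camera(c)[:,:,::-1])
S=cv2.imread("pics/scene3.png")
a=cv2.resize(S[90:240,190:350],(400,375),interpolation=2);b=cv2.resize(cv2.imread("pics/top3.png")[110:260,80:240],(400,375),interpolation=2)
c=cv2.resize(S[180:330,220:380],(400,375),interpolation=2)
cv2.imwrite("pics/m3.png",np.hstack([a,c])); cv2.imwrite("pics/m3t.png",b)
s=state();print(s["tool_pos"],s["tool_rot"].round(3) if hasattr(s["tool_rot"],"round") else s["tool_rot"])
y=np.radians(8.24);d=np.array([.4535,-.085])-np.array(s["tool_pos"])[:2];R=np.array(s["tool_rot"])
print("to go tool x,y cm",100*R[:2,0]@d,100*R[:2,1]@d,"yaw",np.degrees(np.arctan2(-R[0,1],R[1,1])))
E
```

```text
[ 0.46229639 -0.03914381  0.24067403] [[-0.99  -0.14  -0.001]
 [-0.14   0.99  -0.   ]
 [ 0.001 -0.    -1.   ]]
to go tool x,y cm 1.5141398188972166 -4.416903968767977 yaw 8.06312469346121
```

View pics/m3.png

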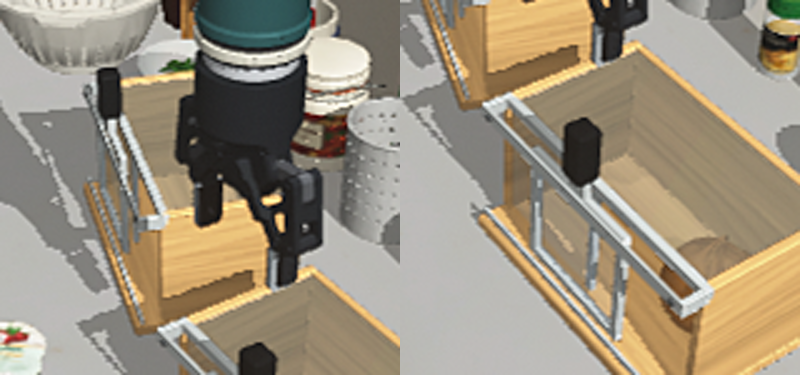

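View pics/m3t.png

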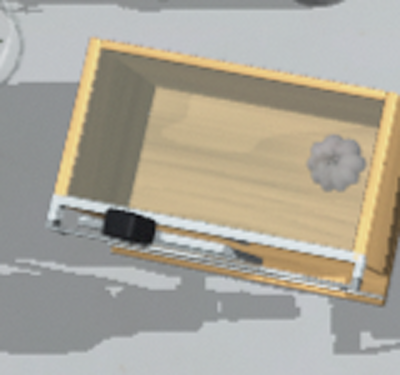

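The garlic door is open, with its grip at about (131,200) in the top view. The onion grip is still at about (293,240) in the scene view. Moving on to the onion door.

```bash
python3 -m handwheel '0.75 -2.2 0 0 0 0 1;0.75 -2.2 0 0 0 0 1;0 0 0 0 0 0 1;0 0 0 0 0 0 1'; python3 -c "
from plant import *;import numpy as np
s=state();d=np.array([.4535,-.085])-np.array(s['tool_pos'])[:2];R=np.array(s['tool_rot']);print(100*R[:2,0]@d,100*R[:2,1]@d)"
```

```text
clock: 7.4
tool_pos: [0.454, -0.0848, 0.2411]
tool_rot: [[-0.99, -0.141, -0.0], [-0.141, 0.99, 0.0], [0.0, 0.0, -1.0]]
contact_force: [0.3, -0.3, -0.6]
gripper_width: 0.0854
0.049343765346550716 -0.014926371055350312
```

```bash
python3 -m handwheel '0 0 2 0 0 0 1;0 0 2 0 0 0 1;0 0 2 0 0 0 1;0 0 2 0 0 0 1;0 0 0 0 0 0 1'; python3 -m handwheel '0 0 0 0 0 0 0;0 0 0 0 0 0 -0.3;0 0 0 0 0 0 -1;0 0 0 0 0 0 -1;0 0 0 0 0 0 -1' 20;python3 -m handwheel '0 0 0 0 0 0 -1' 20
```

```text
clock: 7.9
tool_pos: [0.4524, -0.0835, 0.1591]
tool_rot: [[-0.99, -0.144, -0.005], [-0.144, 0.99, 0.0], [0.005, 0.001, -1.0]]
contact_force: [-0.3, -0.5, -0.6]
gripper_width: 0.0853
clock: 8.4
tool_pos: [0.4545, -0.0849, 0.162]
tool_rot: [[-0.99, -0.143, 0.001], [-0.143, 0.99, 0.0], [-0.001, 0.0, -1.0]]
contact_force: [-1.9, 0.3, 4.3]
gripper_width: 0.0236
clock: 8.5
tool_pos: [0.4545, -0.0849, 0.162]
tool_rot: [[-0.99, -0.143, 0.001], [-0.143, 0.99, 0.0], [-0.001, 0.0, -1.0]]
contact_force: [-1.2, 0.9, 6.8]
gripper_width: 0.0238
```

```bash
python3 -m handwheel '0 -1 0 0 0 0 -1;0 -2 0 0 0 0 -1;0 -2 0 0 0 0 -1;0 -1 0 0 0 0 -1;0 -0.5 0 0 0 0 -1'; python3 -m handwheel '0 -0.3 0 0 0 0 -1;0 0 0 0 0 0 -1'; python3 -m handwheel '0 -0.3 0 0 0 0 -1;0 0 0 0 0 0 -1'
```

```text
clock: 9.0
tool_pos: [0.4639, -0.15, 0.162]
tool_rot: [[-0.99, -0.142, 0.001], [-0.142, 0.99, -0.0], [-0.001, -0.0, -1.0]]
contact_force: [-0.9, 0.6, 7.9]
gripper_width: 0.0236
clock: 9.2
tool_pos: [0.4643, -0.1528, 0.162]
tool_rot: [[-0.99, -0.142, 0.001], [-0.142, 0.99, -0.001], [-0.001, -0.001, -1.0]]
contact_force: [-1.2, -0.6, 6.5]
gripper_width: 0.0235
clock: 9.4
tool_pos: [0.4647, -0.1554, 0.162]
tool_rot: [[-0.99, -0.142, 0.001], [-0.142, 0.99, -0.0], [-0.001, -0.0, -1.0]]
contact_force: [-0.2, 0.3, 7.3]
gripper_width: 0.0238
```

```bash
for i in 1; do python3 -m handwheel '0 -0.4 0 0 0 0 -1;0 0 0 0 0 0 -1'; python3 -m handwheel '0 -0.4 0 0 0 0 -1;0 0 0 0 0 0 -1'; done
```

```text
clock: 9.6
tool_pos: [0.4648, -0.1562, 0.162]
tool_rot: [[-0.99, -0.144, -0.001], [-0.144, 0.99, 0.004], [0.0, 0.004, -1.0]]
contact_force: [-3.4, 8.6, 11.9]
gripper_width: 0.0235
clock: 9.8
tool_pos: [0.4648, -0.1562, 0.1619]
tool_rot: [[-0.989, -0.147, -0.004], [-0.147, 0.989, 0.01], [0.002, 0.01, -1.0]]
contact_force: [-6.8, 19.3, 18.5]
gripper_width: 0.0237
```

Stopped after 72 mm of travel, which fits the "70 mm or more" in the task. Releasing the same way.

```bash
python3 -m handwheel '0 0.4 0 0 0 0 -1;0 0 0 0 0 0 0.3;0 0 0 0 0 0 1;0 0 0 0 0 0 1;0 0 0 0 0 0 1'; python3 -m handwheel '0 0 -3 0 0 0 1;0 0 -3 0 0 0 1;0 0 -3 0 0 0 1;0 0 0 0 0 0 1'; python3 -m handwheel '0 4.5 0 0 0 0 1;0 4.5 0 0 0 0 1;0 4.5 0 0 0 0 1;0 4.5 0 0 0 0 1;0 0 0 0 0 0 1'
python3 - <<'E'
from h import *
for c in("top","scene"): cv2.imwrite(f"pics/{c}4.png",read_camera(c)[:,:,::-1])
cv2.imwrite("pics/m4.png",np.vstack([np.hstack([cv2.imread(f"pics/{c}4.png")[90:340,80:440] for c in("top","scene")])]))
E
```

```text
clock: 10.3
tool_pos: [0.4646, -0.1595, 0.1611]
tool_rot: [[-0.99, -0.142, -0.0], [-0.142, 0.99, -0.0], [0.0, -0.0, -1.0]]
contact_force: [-0.7, 0.2, -0.9]
gripper_width: 0.0798
clock: 10.7
tool_pos: [0.467, -0.1603, 0.2549]
tool_rot: [[-0.99, -0.142, 0.007], [-0.142, 0.99, -0.001], [-0.007, -0.002, -1.0]]
contact_force: [0.7, -0.7, 0.5]
gripper_width: 0.0854
clock: 11.2
tool_pos: [0.4378, 0.0245, 0.2504]
tool_rot: [[-0.988, -0.152, -0.002], [-0.152, 0.988, 0.002], [0.001, 0.002, -1.0]]
contact_force: [0.1, -0.7, 0.2]
gripper_width: 0.0854
```

View pics/m4.png

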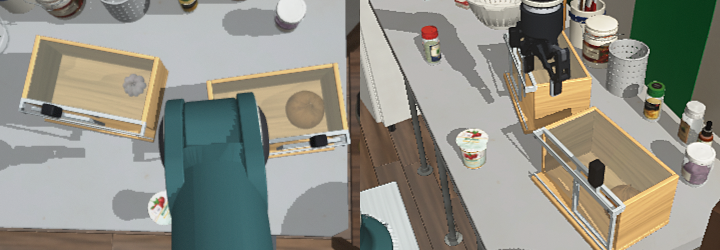

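```bash
python3 - <<'E'
from h import *
T4=cv2.imread("pics/top4.png");S4=cv2.imread("pics/scene4.png");T3=cv2.imread("pics/top3.png");S3=cv2.imread("pics/scene3.png")
g={"top":blob(T4,120,145,190,212)[0],"scene":blob(S3,226,240,115,142)[0]}
o={"top":blob(T4,388,410,222,240)[0],"scene":blob(S4,306,328,246,282)[0]}
g3=blob(T3,120,145,190,212)[0]
print("garlic",fit(g,np.radians(-10.47)),g3-g["top"],"onion",fit(o,np.radians(8.24)))
print("expected top px g,o",hullc("top",np.array([.5167,.3508,.172]),-.183)[0],g["top"],hullc("top",np.array([.4648,-.1562,.172]),.144)[0],o["top"])
print(state()["clock"])
E
```

```text
garlic (array([0.5153507 , 0.34981434, 0.17412999]), array([ 0.30553162, -0.21338327, -0.45495246, -1.04656033])) [-0.00185272  0.0245075 ] onion (array([ 0.46388617, -0.15613567,  0.17002566]), array([ 0.10732869, -0.62016958, -0.63124487,  0.38202546]))
expected top px g,o [131.48865648 199.5736383 ] [131.20673077 200.34134615] [398.51834205 229.40312686] [398.15819209 230.5819209 ]
11.3
```

Both grips measure within about 2 mm of where they met the stops, and the arm is clear. Handing in.

```bash
python3 -c "
from plant import *
print(hand_in())"
```

```text
the job is handed in; nothing more can be done
None
```

I opened the garlic box's guard door fully, then shut the onion box's door fully, and handed the job in at about 11.3 s.

- **Garlic door (left box):** I slid it about 107 mm to the left until it hit its end stop. There it stopped moving over two further pushes while the force rose to about 17 N sideways.
- **Onion door (right box):** I slid it about 72 mm to the right until it hit its stop. It stopped moving there while the force rose to about 20 N sideways.

**Last checks:** After release, the camera images put both grips within about 2 mm of where they met the stops, which is within the calibration's accuracy. The garlic grip's top-view position did not change between the two pictures after release. The gripper was open, raised to 0.25 m and touching nothing. No check failed or disagreed.

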